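# Find and release the latched key

## Task

One of the four identical white keys on the grey key bank is still latched down, though it stands only slightly lower than the others. Tap the keys lightly with the shut fingertips to feel which one it is, then press that key fully down and let go so that it springs up and all four keys stand raised. Never push a raised key most of the way down, which would switch its mode on (a light tap only), and leave the loose tape roll, screwdriver and tweezers where they lie: nothing is to be picked up.

Things in the scene. Friction and masses are not known exactly. Their poses are not given: they have to be found in the camera images.
- key_bank: Row of four latching keys, immovable: grey housing 62 x 190 mm, grey deck at 38 mm height, on a steel foot 86 x 212 x 4 mm. Origin at the centre of the underside; x across the row (away from the robot at yaw 0), y along it, z up. White flat-topped key caps 26 (x) x 22 (y) mm, 44 mm apart, in 3 mm high black collars (38 x 34 mm); places 1 to 4 run from the +y end to the -y end.
- slot_1 (a point): Centre of the top face of the key in place 1 when raised, 56 mm above the bench; fixed to the bank, does not follow the key. Axes as the bank's. A key moves straight down 7.5 mm on a spring: a raised key gives from about 3 N on, then 0.8 N per mm, stiffer near the bottom (about 6 N at 4 mm, 10 N at 7 mm); let go, it comes back up.
- slot_2 (a point): Centre of the top face of the key in place 2 when raised, 56 mm above the bench; fixed to the bank, does not follow the key. Axes as the bank's. The latched key's top lies 3.5 mm lower than this height. It rests firm on its latch: pushes under 4.5 N do not move it. Pushed with some 7 N or more it goes down to 7.5 mm below the raised height, snaps over, and rises fully when let go.
- slot_3 (a point): Centre of the top face of the key in place 3 when raised, 56 mm above the bench; fixed to the bank, does not follow the key. Axes as the bank's. Fully down, a cap still stands 10 mm above the deck and yields little more: 12 to 15 N is ample.
- slot_4 (a point): Centre of the top face of the key in place 4 when raised, 56 mm above the bench; fixed to the bank, does not follow the key. Axes as the bank's. Any of the four places may hold the latched key.
- tape_roll: Loose roll of black tape, 62 x 59 x 19 mm, lying flat near the bank on its near side; origin at the centre of its underside. Leave alone.
- driver: Loose small screwdriver with a yellow handle, 143 mm long (its y axis), 16 mm wide, 18 mm high, lying on the near side of the bank; origin under its middle. Leave alone.
- tweezers: Loose steel tweezers, 125 mm long (their y axis), 22 mm wide, 10 mm high, lying on the far side of the bank; origin under their middle. Leave alone.

How it is judged:
By the outcome, as a careful person would: the job done as asked, in the order asked, and still so for the second after the job is handed in, with the robot touching nothing.
It also fails if it takes over 45 s, if anything falls off the work surface, if the arm or the gripper's body presses on something with over 40 N, if the wrist force passes 120 N, or if a joint passes its speed limit or range.

## Robot

A 7-joint arm with a two-finger parallel gripper is mounted at the origin on a cart in front of the work surface, level with it; the furniture and walls round the work are solid. World frame = base frame: x ahead of the robot, y to its left, z up, the work surface at z = 0. Lengths are in m, angles in rad, forces in N, time in s.
With the tool pointing down it reaches from about 0.425 to 0.875 m from the base axis. Payload 9.9 kg.
Tool frame: the origin (TCP) lies at the centre of the arm's flange, where the gripper is bolted on; the fingertips stand 173 mm ahead of it and the grasp point (between the pads) lies 155 mm ahead of it (r.nose_length is the distance from the TCP to the fingertips, in m); z points along the fingers, y is the direction in which the jaws open and shut (so a half turn about z gives the same grasp; the last joint's range is limited). The gripper opens to 85 mm and grips with 20 to 120 N. Pads are 22 mm wide; open, the fingers measure 114 mm over their backs; the gripper's body (76 mm by 85 mm) begins 54 mm behind the grasp point. The pads swing forward as they close: fully open they stand 13 mm farther back than shut.
Start: joints at [1.204, 0.576, 0.025, 1.437, -0.015, 1.129, -0.057], TCP at [0.188, -0.648, 0.405] pointing down, gripper open.
Joint ranges: [-2.76, 2.76], [-0.34, 2.15], [-1.52, 1.57], [0.19, 2.46], [-1.09, 4.23], [0.17, 1.99], [-2.82, 2.82]. Speed limits (rad/s): [2.22, 2.22, 3.01, 3.01, 3.14, 3.14, 3.14].

## Interface

Orientations are given as a rotation vector (axis times angle).
In Python, from workcell import r gives the robot as it stands.
- The arm moves only by the shell command python3 -m handwheel 'ROWS' [FORCE]. ROWS is JSON, one flat list of numbers, 7 for each row, row after row: the shift along the tool's x, y, z in cm, then the turn, a rotation vector about the tool's x, y, z in degrees, then the closure, from 0 (fully open) to 1 (shut). A call has 1 to 12 rows; each row is the pose to reach, as a shift and turn from the pose commanded when the call began, along the tool's axes at that moment; what a row does not reach only later rows make up. A row lasts 1/12 s, in which the tool goes at most 41.7 mm and 7.16 degrees, less where a joint would pass 70% of its speed; a pose out of reach is approached as far as the arm can. A call with a gripper value outside its range is refused whole. The fingers move at their own pace and stop on an object; FORCE is the grip in N (left out, the last holds). Time passes only in rows, so rows that repeat a pose let the fingers close. It gives the time, the measured TCP pose, the force and the opening at its end, in the units of the state.
- r.observe(): the state, without advancing time (a new reading comes with each control period).
- r.get_image(name): name is "side" or "top"; returns the picture (420x560x3 uint8, red, green, blue); there is no depth.
- r.camera_model(name): a dict with "K" (3x3 intrinsics, pixels), "origin" and "orientation" of the camera in the world. Camera axes: x right, y down, z forward; pixel columns grow to the right and rows downward; lengths in m; the calibration is good to about 2 mm. A picture is of the moment at which its call begins. camera_model takes no time and is no camera call.
- r.close_job(): hands the job in, once; it reports no verdict.
The state is a dict: "time_s": time; "joints": joint angles; "joint_velocities": joint speeds; "joint_torque": joint torques, N m; "ee_pos": TCP position; "eef_rot": TCP orientation; "force": force on the tool from outside, world axes, zero at the start; "ft_torque": the same for the moment, N m; "width": finger opening in m.
Only numpy, scipy, OpenCV 4.12 (cv2) and the standard library are available. Lean on these libraries where they do the work, as an engineer would, in place of code of your own. Each camera call takes 0.05 s, during which the arm holds its last target.

## Working session

There is one attempt and no reset: what is moved stays moved. The work goes in short steps, Python scripts to look and compute and a shell command to move; the robot and the scene stay as the last step left them, time stands still between calls to the robot, and variables do not carry over. Pictures are saved under pics/ and viewed, and the job is handed in when it is done.

```bash
mkdir -p pics; ls
python3 - <<'E'
from workcell import r
import cv2
print(r.observe(), r.nose_length)
for n in("side","top"):
    im=r.get_image(n); cv2.imwrite(f"pics/{n}0.png",im[:,:,::-1])
    print(n,r.camera_model(n))
E
```

```text
pics
{'time_s': 0.0, 'joints': array([ 1.20418259,  0.57649391,  0.02481019,  1.43787612, -0.01501758,
        1.12898937, -0.05649004]), 'joint_velocities': array([ 0.00082593, -0.00013618, -0.00112224, -0.00177199, -0.00090717,
       -0.00028347,  0.00025668]), 'joint_torque': array([-6.18661452e-04, -7.65757370e+01,  2.24996299e+00, -2.85966092e+01,
        1.52015680e-02,  1.28456997e-02, -1.80375429e-05]), 'ee_pos': array([ 0.18835974, -0.64802181,  0.40387859]), 'eef_rot': array([-3.10867640e+00, -4.42645504e-01,  4.23080981e-04]), 'force': array([-0.23917124,  0.04862486, -0.0046032 ]), 'ft_torque': array([ 0.04317623, -0.01308583, -0.01521229]), 'width': 0.08510758954232722} 0.1734
side {'K': array([[413.60438441,   0.        , 275.9284453 ],
       [  0.        , 413.60438441, 206.62361004],
       [  0.        ,   0.        ,   1.        ]]), 'origin': array([ 0.4342668 , -0.73754658,  0.46570537]), 'orientation': array([-2.08349193,  0.14104923, -0.07212325])}
top {'K': array([[466.92464762,   0.        , 271.5983313 ],
       [  0.        , 466.92464762, 204.06917501],
       [  0.        ,   0.        ,   1.        ]]), 'origin': array([0.44002898, 0.00246798, 0.92934425]), 'orientation': array([-2.21397128,  2.16362673, -0.08877334])}
```

View pics/side0.png

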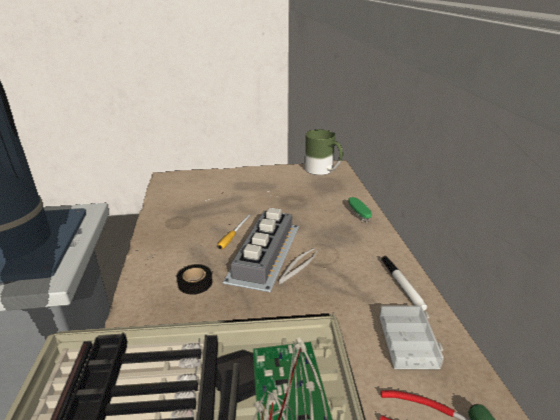

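View pics/top0.png

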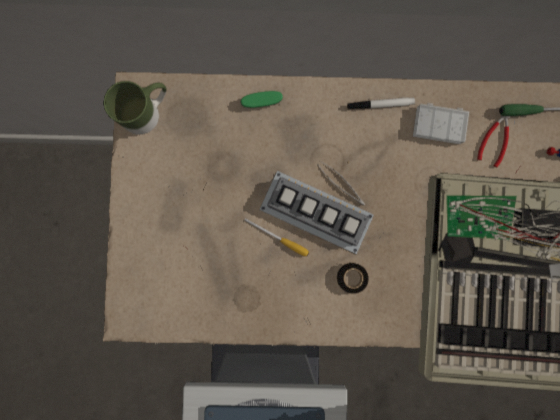

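The keys show in the top view at about (287,197), (309,206), (330,215) and (350,224). The tape roll, driver and tweezers all lie clear of the caps.

```bash
cat > h.py <<'E'
from workcell import r
import numpy as np, cv2
from scipy.spatial.transform import Rotation as R
def ray(n,u,v,z):
    c=r.camera_model(n); d=R.from_rotvec(c['orientation']).apply(np.linalg.inv(c['K'])@[u,v,1]); o=np.array(c['origin'])
    return o+d*(z-o[2])/d[2]
def proj(n,P):
    c=r.camera_model(n); p=R.from_rotvec(c['orientation']).inv().apply(np.array(P)-c['origin'])@c['K'].T
    return p[...,:2]/p[...,2:]
E
python3 - <<'E'
from h import *
im=cv2.imread('pics/top0.png'); 
sub=im[160:265,250:385]; cv2.imwrite('pics/topz.png',cv2.resize(sub,None,fx=5.5,fy=5.5,interpolation=cv2.INTER_CUBIC))
m=(im.min(2)>150).astype(np.uint8); 
n,l,s,c=cv2.connectedComponentsWithStats(m)
P=[]
for i in range(1,n):
    x,y=c[i]
    if 265<x<370 and 180<y<240 and s[i][4]>50:
        p=ray('top',x,y,.056);P.append(p); print(c[i],s[i][4],p.round(4))
P=np.array(P); d=P[-1]-P[0]; print(np.linalg.norm(np.diff(P,axis=0),axis=1), np.degrees(np.arctan2(d[1],d[0])))
im=cv2.imread('pics/side0.png');cv2.imwrite('pics/sidez.png',cv2.resize(im[195:295,170:325],None,fx=5,fy=5,interpolation=cv2.INTER_CUBIC))
E
```

```text
Traceback (most recent call last):
IndexError: index -1 is out of bounds for axis 0 with size 0
```

View pics/topz.png

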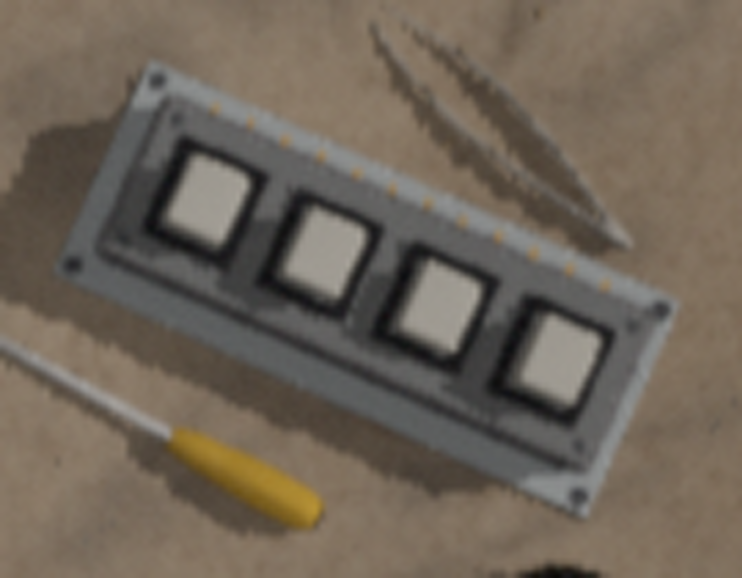

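The enlarged top view shows four caps in black collars. The foot's corners are at about (277,172), (373,215), (356,254) and (261,209).

Run:
```python
from h import *
im=cv2.imread('pics/top0.png')
m=(im.min(2)>128).astype(np.uint8); m=cv2.morphologyEx(m,cv2.MORPH_OPEN,np.ones((3,3)))
n,l,s,c=cv2.connectedComponentsWithStats(m)
P=[]
for i in range(1,n):
    x,y=c[i]
    if 270<x<362 and 185<y<235 and s[i][4]>50:
        p=ray('top',x,y,.056);P.append(p); print(c[i].round(1),s[i][4],p.round(4))
P=np.array(P); d=P[0]-P[-1]; print(np.linalg.norm(np.diff(P,axis=0),axis=1).round(4), 'yaw',np.degrees(np.arctan2(-d[0],d[1])))
# foot corners
z=[(152,60),(680,300),(585,520),(57,268)]
F=np.array([ray('top',250+u/5.5,160+v/5.5,.004) for u,v in z]);print(F.round(4),F.mean(0).round(4),P.mean(0).round(4))
e=F[0]+F[3]-F[1]-F[2];print('yaw foot',np.degrees(np.arctan2(-e[0],e[1])))
o=r.observe();Rm=R.from_rotvec(o['eef_rot']).as_matrix();print(Rm.round(4))
im=cv2.imread('pics/side0.png');cv2.imwrite('pics/sidez.png',cv2.resize(im[195:295,170:325],None,fx=5,fy=5,interpolation=cv2.INTER_CUBIC))
```

```text
[287.6 195.8] 118 [ 0.5194 -0.0344  0.056 ]
[308.9 205.5] 120 [ 0.5021 -0.0747  0.056 ]
[329.9 215.1] 120 [ 0.485  -0.1144  0.056 ]
[351.6 224.9] 117 [ 0.4677 -0.1553  0.056 ]
[0.0439 0.0432 0.0444] yaw -23.18010334269373
[[ 0.5737 -0.0156  0.004 ]
 [ 0.4909 -0.2083  0.004 ]
 [ 0.411  -0.1747  0.004 ]
 [ 0.4972  0.017   0.004 ]] [ 0.4932 -0.0954  0.004 ] [ 0.4936 -0.0947  0.056 ]
yaw foot -23.734577627731102
[[ 9.603e-01  2.790e-01 -5.000e-04]
 [ 2.790e-01 -9.603e-01  1.400e-03]
 [-1.000e-04 -1.500e-03 -1.000e+00]]
```

```bash
sleep 1
```

```text
(no output)
```

View pics/sidez.png

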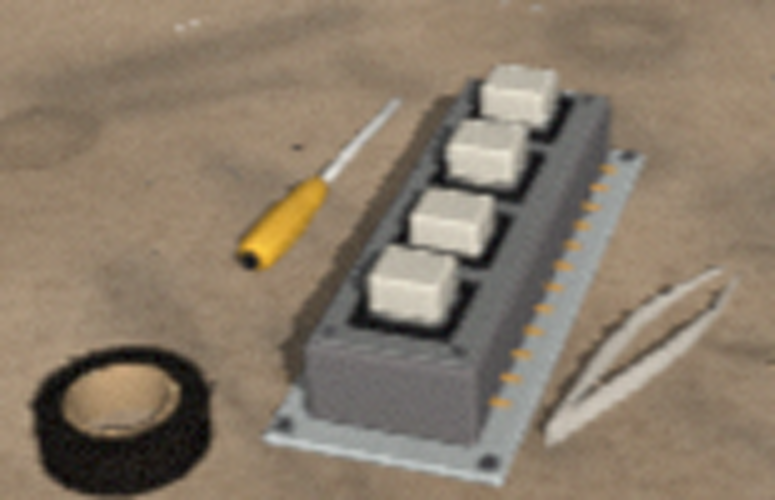

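The side view hints that the second key from the near end (place 3) sits lower, but I'll confirm that by feel. I'm travelling at height first, with the fingers shutting and the tool turning to line up with the row.

```bash
python3 -m handwheel '[2,-2,0,0,0,3,1, 5,-4.9,0,0,0,8,1, 7.9,-7.7,0,0,0,14,1, 10.8,-10.5,0,0,0,20,1, 13.7,-13.4,0,0,0,26,1, 16.6,-16.2,0,0,0,32,1, 19.5,-19,0,0,0,36,1, 22.4,-21.8,0,0,0,39.5,1, 25.3,-24.7,0,0,0,39.5,1, 28.2,-27.5,0,0,0,39.5,1, 31.1,-30.3,0,0,0,39.5,1, 33,-32.2,0,0,0,39.5,1]' 40
python3 - <<'E'
from h import *
o=r.observe();print(o['joints'].round(3),R.from_rotvec(o['eef_rot']).as_matrix().round(4),o['force'].round(2))
E
```

```text
time_s: 1.1
ee_pos: [0.417, -0.2432, 0.4046]
eef_rot: [-3.077, 0.629, -0.0]
force: [1.2, 0.4, 0.7]
width: -0.0002
[ 0.345  0.294  0.114  1.932 -0.043  0.919 -1.494] [[ 9.198e-01 -3.925e-01  3.000e-04]
 [-3.925e-01 -9.198e-01  1.200e-03]
 [-2.000e-04 -1.300e-03 -1.000e+00]] [1.15 0.36 0.68]
```

```bash
python3 -m handwheel '[0.4,-3.5,0,0,0,0,1, 0.8,-7,2,0,0,0,1, 1.2,-10.4,5,0,0,0,1, 1.2,-10.4,8.5,0,0,0,1, 1.2,-10.4,11.5,0,0,0,1, 1.2,-10.4,13.5,0,0,0,1, 1.2,-10.4,14,0,0,0,1, 1.2,-10.4,14,0,0,0,1, 1.2,-10.4,14,0,0,0,1]'
python3 - <<'E'
from h import *
o=r.observe();p=o['ee_pos'];M=R.from_rotvec(o['eef_rot']).as_matrix();print(p.round(4),M.round(4),o['force'].round(2))
tip=p+M[:,2]*r.nose_length;print(tip.round(4))
for n in("side","top"):
    im=r.get_image(n)[:,:,::-1].copy(); cv2.imwrite(f"pics/{n}1.png",im); print(proj(n,tip[None]))
im=cv2.imread('pics/side1.png');a=cv2.resize(im[120:295,170:325],None,fx=3.2,fy=3.2,interpolation=cv2.INTER_CUBIC)
cv2.imwrite('pics/sidez1.png',a)
E
```

```text
time_s: 1.85
ee_pos: [0.4678, -0.1564, 0.2653]
eef_rot: [3.077, -0.635, 0.001]
force: [0.5, -0.0, 0.3]
width: 0.0003
[ 0.4678 -0.1564  0.2653] [[ 9.183e-01 -3.959e-01  3.000e-04]
 [-3.959e-01 -9.183e-01 -1.000e-04]
 [ 3.000e-04 -0.000e+00 -1.000e+00]] [ 0.48 -0.04  0.31]
[ 0.4679 -0.1564  0.0919]
[[251.97344432 229.70089841]]
[[355.85522306 224.22867507]]
```

```bash
sleep 2
```

```text
(no output)
```

View pics/sidez1.png

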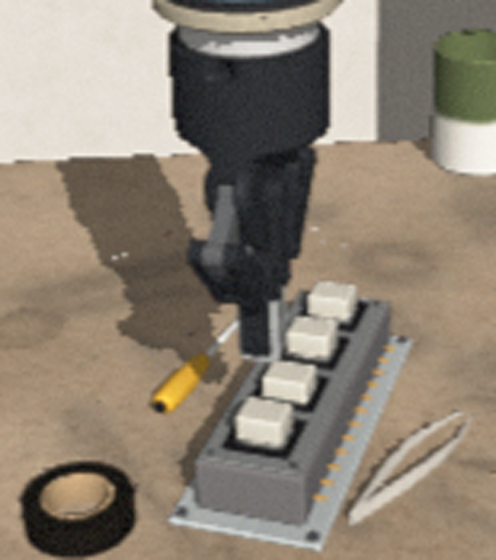

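View pics/top1.png

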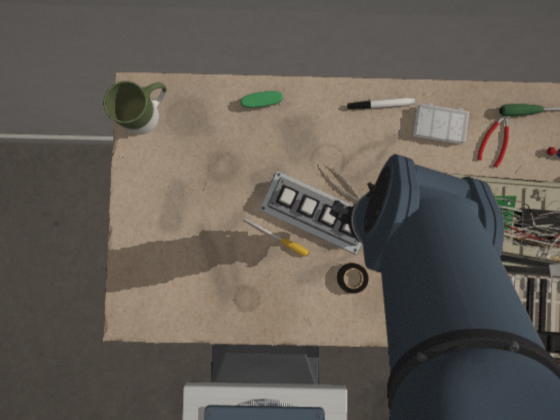

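The shut tip appears at side-view pixel (251,229), where its computed position projects, and it is directly over key 4. Next is a light tap to about 54.5 mm tip height. A raised key would resist there, while a latched one would not be touched.

```bash
python3 -m handwheel '[0,0,1.5,0,0,0,1, 0,0,2.7,0,0,0,1, 0,0,3.3,0,0,0,1, 0,0,3.5,0,0,0,1, 0,0,3.6,0,0,0,1, 0,0,3.7,0,0,0,1, 0,0,3.75,0,0,0,1, 0,0,3.75,0,0,0,1, 0,0,3.75,0,0,0,1]'
python3 - <<'E'
from h import *
o=r.observe();print(o['ee_pos'][2]-.1734,o['force'].round(2))
E
```

```text
time_s: 2.7
ee_pos: [0.4676, -0.1562, 0.2276]
eef_rot: [3.077, -0.634, 0.001]
force: [-1.2, -0.1, 4.4]
width: 0.0002
0.05423289446021701 [-1.19 -0.1   4.38]
```

Key 4 resists with 4.4 N at about 54.2 mm, so it is raised. Place 3 is next.

```bash
python3 -m handwheel '[0,0,-1.2,0,0,0,1, 0,0,-1.7,0,0,0,1, 0,-2.5,-1.7,0,0,0,1, 0,-4.4,-1.5,0,0,0,1, 0,-4.4,-0.9,0,0,0,1, 0,-4.4,-0.5,0,0,0,1, 0,-4.4,-0.25,0,0,0,1, 0,-4.4,-0.1,0,0,0,1, 0,-4.4,-0,0,0,0,1, 0,-4.4,0,0,0,0,1, 0,-4.4,0,0,0,0,1]'
python3 - <<'E'
from h import *
o=r.observe();print(o['ee_pos'][2]-.1734,o['force'].round(2))
E
```

```text
time_s: 3.62
ee_pos: [0.4848, -0.1162, 0.2272]
eef_rot: [3.076, -0.636, -0.0]
force: [-0.3, -0.0, 0.0]
width: -0.0002
0.053828299438167665 [-0.26 -0.02  0.01]
```

There is no contact at 53.8 mm on place 3. I'll go a little lower to feel where it rests.

```bash
python3 -m handwheel '[0,0,0.08,0,0,0,1, 0,0,0.14,0,0,0,1, 0,0,0.17,0,0,0,1, 0,0,0.17,0,0,0,1, 0,0,0.17,0,0,0,1]'
python3 - <<'E'
from h import *
o=r.observe();print(o['ee_pos'][2]-.1734,o['force'].round(2))
E
```

```text
time_s: 4.03
ee_pos: [0.485, -0.1158, 0.2257]
eef_rot: [3.077, -0.635, 0.001]
force: [-0.6, -1.0, 5.1]
width: -0.0001
0.052333035038059666 [-0.6  -0.96  5.14]
```

Key 3 meets the tip firmly at about 52.3 mm with 5.1 N, which fits the latched key. I'll still tap 2 and 1 lightly so the finding is complete.

```bash
python3 -m handwheel '[0,0,-1.2,0,0,0,1, 0,0,-1.9,0,0,0,1, 0,-2.5,-1.9,0,0,0,1, 0,-4.4,-1.7,0,0,0,1, 0,-4.4,-1.1,0,0,0,1, 0,-4.4,-0.7,0,0,0,1, 0,-4.4,-0.45,0,0,0,1, 0,-4.4,-0.3,0,0,0,1, 0,-4.4,-0.2,0,0,0,1, 0,-4.4,-0.2,0,0,0,1, 0,-4.4,-0.2,0,0,0,1]'
python3 - <<'E'
from h import *
o=r.observe();print(o['ee_pos'][2]-.1734,o['force'].round(2))
E
python3 -m handwheel '[0,0,-1.2,0,0,0,1, 0,0,-1.7,0,0,0,1, 0,-2.5,-1.7,0,0,0,1, 0,-4.4,-1.5,0,0,0,1, 0,-4.4,-0.9,0,0,0,1, 0,-4.4,-0.5,0,0,0,1, 0,-4.4,-0.25,0,0,0,1, 0,-4.4,-0.1,0,0,0,1, 0,-4.4,-0,0,0,0,1, 0,-4.4,0,0,0,0,1, 0,-4.4,0,0,0,0,1]'
python3 - <<'E'
from h import *
o=r.observe();print(o['ee_pos'][2]-.1734,o['force'].round(2))
E
```

```text
time_s: 4.95
ee_pos: [0.5019, -0.0758, 0.2276]
eef_rot: [3.076, -0.635, -0.001]
force: [-2.5, 1.2, 4.2]
width: 0.0001
0.054191996355284794 [-2.47  1.16  4.25]
time_s: 5.87
ee_pos: [0.5194, -0.0356, 0.2276]
eef_rot: [3.076, -0.636, -0.001]
force: [-3.0, -0.3, 3.9]
width: -0.0001
0.05422496170714369 [-3.   -0.25  3.95]
```

Keys 2 and 1 resist at 54.2 mm (4.2 N and 3.9 N), so both are raised. Place 3 is the latched key. I'm returning over it and stopping just above.

```bash
python3 -m handwheel '[0,0,-1.2,0,0,0,1, 0,0,-1.9,0,0,0,1, 0,2.5,-1.9,0,0,0,1, 0,5.5,-1.9,0,0,0,1, 0,8,-1.9,0,0,0,1, 0,8.8,-1.6,0,0,0,1, 0,8.8,-0.9,0,0,0,1, 0,8.8,-0.3,0,0,0,1, 0,8.8,0,0,0,0,1, 0,8.8,0,0,0,0,1, 0,8.8,0,0,0,0,1]'
python3 -m handwheel '[0,0,0.15,0,0,0,1, 0,0,0.3,0,0,0,1, 0,0,0.45,0,0,0,1, 0,0,0.55,0,0,0,1, 0,0,0.6,0,0,0,1, 0,0,0.6,0,0,0,1, 0,0,0.6,0,0,0,1]'
python3 - <<'E'
from h import *
o=r.observe();print(o['ee_pos'][2]-.1734,o['force'].round(2))
E
```

```text
time_s: 6.78
ee_pos: [0.4854, -0.1146, 0.2271]
eef_rot: [-3.077, 0.631, 0.001]
force: [0.7, 0.1, 0.5]
width: 0.0001
time_s: 7.37
ee_pos: [0.4853, -0.1151, 0.2222]
eef_rot: [-3.076, 0.633, -0.002]
force: [-1.9, 2.1, 10.3]
width: -0.0
0.04876231969783301 [-1.88  2.09 10.25]
```

At 48.8 mm the force is 10.3 N, almost at the bottom. I'll press slightly further.

```bash
python3 -m handwheel '[0,0,0.05,0,0,0,1, 0,0,0.1,0,0,0,1, 0,0,0.1,0,0,0,1, 0,0,0.1,0,0,0,1]'
python3 - <<'E'
from h import *
o=r.observe();print(o['ee_pos'][2]-.1734,o['force'].round(2))
E
```

```text
time_s: 7.7
ee_pos: [0.4853, -0.1151, 0.2218]
eef_rot: [-3.076, 0.633, -0.002]
force: [-4.7, 3.1, 20.2]
width: 0.0002
0.048413357189827005 [-4.65  3.15 20.17]
```

It has bottomed out: 48.4 mm at 20 N. Releasing now, then a light re-tap at 54.2 mm to check that it rose.

```bash
python3 -m handwheel '[0,0,-0.3,0,0,0,1, 0,0,-0.8,0,0,0,1, 0,0,-1.8,0,0,0,1, 0,0,-1.8,0,0,0,1, 0,0,-1.8,0,0,0,1, 0,0,-1.1,0,0,0,1, 0,0,-0.8,0,0,0,1, 0,0,-0.7,0,0,0,1, 0,0,-0.65,0,0,0,1, 0,0,-0.65,0,0,0,1, 0,0,-0.65,0,0,0,1]'
python3 - <<'E'
from h import *
o=r.observe();print(o['ee_pos'][2]-.1734,o['force'].round(2))
E
```

```text
time_s: 8.62
ee_pos: [0.485, -0.1158, 0.2269]
eef_rot: [-3.077, 0.634, 0.0]
force: [0.6, -0.2, 5.0]
width: -0.0001
0.053450636885049585 [ 0.6  -0.23  4.97]
```

It now pushes back with 5.0 N at 53.5 mm, which fits a raised key. Lifting clear and moving aside to look.

```bash
python3 -m handwheel '[0,0,-1,0,0,0,1, 0,0,-3.5,0,0,0,1, 0,0,-7,0,0,0,1, 0,0,-10.5,0,0,0,1, 0,0,-14,0,0,0,1, 0,3,-16,0,0,0,1, 0,6.5,-16,0,0,0,1, 0,10,-16,0,0,0,1, 0,13.5,-16,0,0,0,1, 0,16,-16,0,0,0,1, 0,17,-16,0,0,0,1, 0,17,-16,0,0,0,1]'
python3 - <<'E'
from h import *
o=r.observe();print(o['time_s'],o['ee_pos'],o['force'].round(2))
for n in("side","top"): cv2.imwrite(f"pics/{n}2.png",r.get_image(n)[:,:,::-1])
a=cv2.imread('pics/side0.png')[195:295,170:325];b=cv2.imread('pics/side2.png')[195:295,170:325]
c=cv2.imread('pics/top0.png')[160:295,240:385];d=cv2.imread('pics/top2.png')[160:295,240:385]
cv2.imwrite('pics/cmps.png',cv2.resize(np.vstack([a,b]),None,fx=2.9,fy=2.9,interpolation=cv2.INTER_CUBIC))
cv2.imwrite('pics/cmpt.png',cv2.resize(np.hstack([c,d]),None,fx=2.7,fy=2.7,interpolation=cv2.INTER_CUBIC))
E
```

```text
time_s: 9.62
ee_pos: [0.4161, -0.274, 0.3873]
eef_rot: [3.075, -0.641, -0.001]
force: [0.0, 0.9, -0.2]
width: 0.0003
9.6167 [ 0.41611311 -0.27401086  0.38726886] [ 0.03  0.91 -0.2 ]
```

```bash
sleep 2
```

```text
(no output)
```

View pics/cmps.png

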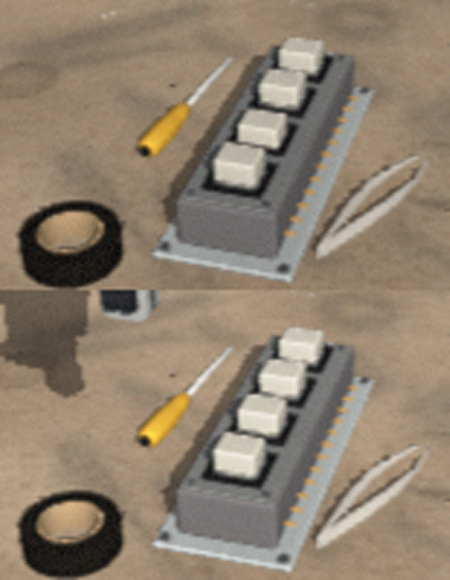

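View pics/cmpt.png

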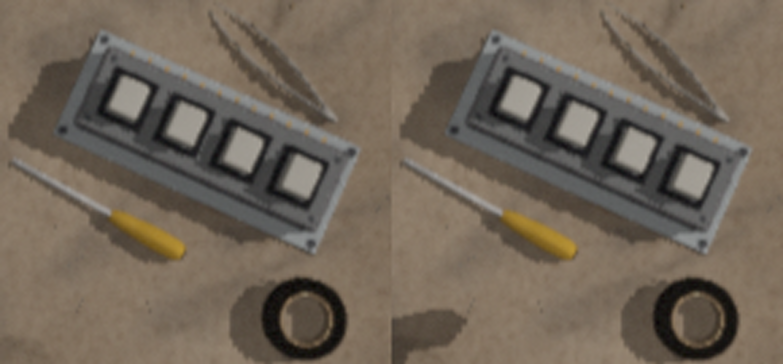

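The before/after pictures show key 3 (second from the near end) now as tall as the others, and the tape, driver and tweezers where they were. Handing in.

```bash
python3 -c "
from workcell import r
print(r.close_job())"
```

```text
the job is handed in; nothing more can be done
None
```

The latched key was in place 3. I pressed it fully down and let go, and all four keys now stand raised.

- **Finding it:** light taps at about 54.2 mm met 4.4 N on key 4, 4.2 N on key 2 and 3.9 N on key 1, so those three were raised. On key 3 there was no contact at 53.8 mm, then a firm stop at 52.3 mm with 5.1 N.
- **Pressing it:** I took key 3 down to 48.4 mm, where it bottomed out. The force reached 20 N for a moment, more than the 12–15 N you called ample but far below the limits.
- **Checks:** after release, a light re-tap of key 3 met 5.0 N at 53.5 mm, which fits a raised key. The last pictures show all four caps at the same height, and the tape roll, screwdriver and tweezers where they were.

The raised keys were pushed no more than about 2.5 mm. I handed in at about 9.7 s with the arm clear of everything, and no check failed or disagreed.

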